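Stack the ceramic gnome and the toadstool

TASK

Put together the two ceramic garden ornaments: on the round dark foot the gnome, with its blue body at the bottom, the pink head on that and the green hat on top; on the square yellow foot the toadstool, the white stem first and the red cap on it. Each part must sit fully home and upright on the spigot of the one below; set the parts down, do not let them drop. Leave the brush jar, the little house and the glaze bowl standing where they are.

Things in the scene. Friction and masses are not known exactly. Their poses are not given: they have to be found in the camera images.
- gnome_body: Gnome's body, loose ceramic: a blue cylinder, 52 mm in diameter and 55 mm high, with three small yellow buttons down one side and, on top, a white spigot 16 mm wide and 8 mm high; about 0.18 kg. Socket below: 32 mm wide, 12 mm deep, fits loosely over a 16 mm wide, 8 mm high spigot; seated, the underside lies flat on the shoulder around it. Origin: centre of the underside; z up its axis. Starts upright on the table; yaw is free.
- gnome_head: Gnome's head, loose ceramic: a pink cylinder, 46 mm in diameter and 38 mm high, with dark eyes and a nose on one side and on top a spigot of the same colour, 16 mm wide and 8 mm high; about 0.11 kg. Socket below: 32 mm wide, 12 mm deep, fits loosely over a 16 mm wide, 8 mm high spigot; seated, the underside lies flat on the shoulder around it. Origin: centre of the underside; z up its axis. Starts upright on the table; yaw is free.
- gnome_hat: Gnome's hat, loose ceramic: green, the lower 30 mm a cylinder 48 mm in diameter (grip it there), above it a pointed cone; 60 mm high in all; about 0.10 kg. Socket below: 32 mm wide, 12 mm deep, fits loosely over a 16 mm wide, 8 mm high spigot; seated, the underside lies flat on the shoulder around it. Origin: centre of the underside; z up its axis. Starts upright on the table; yaw is free.
- toadstool_stem: Toadstool stem, loose ceramic: a plain white cylinder, 42 mm in diameter and 50 mm high, with a white spigot 16 mm wide and 8 mm high on top; about 0.13 kg. Socket below: 32 mm wide, 12 mm deep, fits loosely over a 16 mm wide, 8 mm high spigot; seated, the underside lies flat on the shoulder around it. Origin: centre of the underside; z up its axis. Starts upright on the table; yaw is free.
- toadstool_cap: Toadstool cap, loose ceramic: red with white dots, the lower 22 mm a cylinder 64 mm in diameter (grip it there), above it a flat dome; 38 mm high in all (41 with its top dot); about 0.15 kg. Socket below: 32 mm wide, 12 mm deep, fits loosely over a 16 mm wide, 8 mm high spigot; seated, the underside lies flat on the shoulder around it. Origin: centre of the underside; z up its axis. Starts upright on the table; yaw is free.
- round_foot: Round dark wooden foot for the gnome, fixed to the table: a disc 90 mm in diameter and 14 mm high with a brass spigot 16 mm wide and 8 mm high standing in the middle of its top. Origin: centre of its underside, on the table; z up.
- square_foot: Square yellow foot for the toadstool, fixed to the table: a tile 84 by 84 mm and 14 mm high with a brass spigot 16 mm wide and 8 mm high standing in the middle of its top. Origin: centre of its underside, on the table; z up, x and y along its edges.
- brush_jar: Bystander, loose: amber glass jar, 60 mm in diameter and 76 mm high, with three brushes standing in it, up to 150 mm above the table. Origin: centre of its underside.
- house: Bystander, loose: little white ceramic house with a terracotta-coloured gable roof, 68 by 52 mm and about 70 mm high. Origin: centre of its underside; x along the ridge.
- glaze_bowl: Bystander, loose: small white bowl of brown-orange glaze, 72 mm wide at the rim and 30 mm high. Origin: centre of its underside.
Things that resemble listed ones, but are neither listed nor needed, are in the scene too. Leave any purple look-alike of the gnome_hat alone. Of the things that look like the round_foot, take the one that is nearest to the robot's base at the start.

How it is judged:
At the end, for the whole second after the job is handed in: Body on round foot, head on it, hat on top; stem on square foot, cap on it: each within 12 mm of centre over its support, 4 mm of seated height and 0.1 rad of upright, released, at rest. Jar, house and bowl within 0.3 rad of upright and 30 mm of where they began (horizontal distance between gnome_body and round_foot below 0.012 m and height (world z) of gnome_body between 0.01 and 0.018 m and angle between each of gnome_body, gnome_head, gnome_hat, toadstool_stem, toadstool_cap's own z axis and vertical below 0.1 rad and linear speed of each of gnome_body, gnome_head, gnome_hat, toadstool_stem, toadstool_cap below 0.02 m/s and angular speed of each of gnome_body, gnome_head, gnome_hat, toadstool_stem, toadstool_cap below 0.2 rad/s and horizontal distance between gnome_head and gnome_body below 0.012 m and height (world z) of gnome_head between 0.065 and 0.073 m and horizontal distance between gnome_hat and gnome_head below 0.012 m and height (world z) of gnome_hat between 0.103 and 0.111 m and horizontal distance between toadstool_stem and square_foot below 0.012 m and height (world z) of toadstool_stem between 0.01 and 0.018 m and horizontal distance between toadstool_cap and toadstool_stem below 0.012 m and height (world z) of toadstool_cap between 0.06 and 0.068 m and distance of each of house, glaze_bowl, brush_jar from where it was at the start of the episode below 0.03 m and angle between each of house, glaze_bowl, brush_jar's own z axis and vertical below 0.3 rad); the robot touches nothing.
It fails at once if the house is shifted by more than 30 mm or tipped over (distance of house from where it was at the start of the episode above 0.03 m or angle between house's own z axis and vertical above 0.5 rad).
It fails at once if the glaze bowl is shifted by more than 30 mm or tipped over (distance of glaze_bowl from where it was at the start of the episode above 0.03 m or angle between glaze_bowl's own z axis and vertical above 0.5 rad).
It fails at once if the brush jar is shifted by more than 30 mm or tipped over (distance of brush_jar from where it was at the start of the episode above 0.03 m or angle between brush_jar's own z axis and vertical above 0.5 rad).
It fails at once if a gnome part is dropped into place instead of set down (over 0.65 m/s less than 30 mm above its seat) ((horizontal distance between gnome_body and round_foot below 0.03 m and height (world z) of gnome_body below 0.044 m and linear speed of gnome_body above 0.65 m/s) or (horizontal distance between gnome_head and round_foot below 0.03 m and height (world z) of gnome_head below 0.099 m and linear speed of gnome_head above 0.65 m/s) or (horizontal distance between gnome_hat and round_foot below 0.03 m and height (world z) of gnome_hat below 0.137 m and linear speed of gnome_hat above 0.65 m/s)).
It fails at once if a toadstool part is dropped into place instead of set down (over 0.65 m/s less than 30 mm above its seat) ((horizontal distance between toadstool_stem and square_foot below 0.03 m and height (world z) of toadstool_stem below 0.044 m and linear speed of toadstool_stem above 0.65 m/s) or (horizontal distance between toadstool_cap and square_foot below 0.03 m and height (world z) of toadstool_cap below 0.094 m and linear speed of toadstool_cap above 0.65 m/s)).
It also fails if it takes over 115 s, if anything falls off the work surface, if the arm or the gripper's body presses on something with over 40 N, if the wrist force passes 120 N, or if a joint passes its speed limit or range.

ROBOT

A 6-joint arm with a two-finger parallel gripper is mounted at the origin on the work surface. World frame = base frame: x ahead of the robot, y to its left, z up, the work surface at z = 0. Lengths are in m, angles in rad, forces in N, time in s.
With the tool pointing down it reaches from about 0.275 to 0.825 m from the base axis. Payload 4.9 kg.
Tool frame: the origin (TCP) lies on the centre line of the jaws, within the pads' length; the fingertips stand 19 mm ahead of it and the grasp point (between the pads) is the TCP; z points along the fingers, y is the line along which they close (so a half turn about z gives the same grasp; the last joint's range is limited). The gripper opens to 85 mm and grips with 20 to 120 N. Pads are 22 mm wide; open, the fingers measure 114 mm over their backs; the gripper's body (76 mm by 85 mm) begins 54 mm behind the grasp point. The pads swing forward as they close: fully open they stand 13 mm farther back than shut.
Start: joints at [-1.326, 0.326, -0.193, 1.052, 0, 1.437], TCP at [0.203, -0.511, 0.25] pointing down, gripper open.
Joint ranges: [-2.65, 2.65], [-0.97, 1.79], [-1.3, 1.35], [-1.93, 2.1], [-1.47, 1.37], [-3.14, 3.14]. Speed limits (rad/s): [2.57, 2.57, 3.14, 3.14, 3.14, 3.14].

INTERFACE

Orientations are given as a rotation vector (axis times angle).
In Python, from workcell import observe, optics, job gives the robot as it stands.
- The arm moves only by the shell command python3 -m pendant 'ROWS' [FORCE]. ROWS is JSON, a list of rows, each a list of 7 numbers: the turn, a rotation vector about the world's x, y, z in rad, then the shift along the world's x, y, z in cm, then the closure in counts, from 0 (fully open) to 255 (shut). A call has 1 to 10 rows; each row shifts and turns the commanded pose from where the row before left it; what a row does not reach is not made up. A row lasts 1/10 s, in which the tool goes at most 50 mm and 8.59 degrees, less where a joint would pass 70% of its speed; a pose out of reach is approached as far as the arm can. A call with a gripper value outside its range is refused whole. The fingers move at their own pace and stop on an object; FORCE is the grip in N (left out, the last holds). Time passes only in rows, so rows that do not move let the fingers close. It gives the time, the measured TCP pose, the force, the opening and the grip force at its end, in the units of the state.
- observe(): the state, without advancing time (a new reading comes with each control period).
- optics.grab_frame(name): name is "side" or "top"; returns the picture (384x512x3 uint8, blue, green, red); there is no depth.
- optics.calibration(name): a dict with "vertical_fov" (degrees; the focal length in pixels is half the picture's height over the tangent of half this angle, whatever the lens; pixels are square), "cx", "cy" (the principal point, pixels), "k1" (the pictures are not rectified: a ray, as slopes to the right and down, at radius r is drawn at 1 + k1 r^2 times it, then the intrinsics apply), "extrinsics" (4x4, takes a point from world to camera coordinates). Camera axes: x right, y down, z forward; pixel columns grow to the right and rows downward; lengths in m; the calibration is good to about 2 mm. A picture is of the moment at which its call begins. calibration takes no time and is no camera call.
- job.hand_in(): hands the job in; it is judged then, once.
The state is a dict: "time": time; "joint_pos": joint angles; "qvel": joint speeds; "tau": joint torques, N m; "tool_pos": TCP position; "eef_rot": TCP orientation; "ft_force": force on the tool from outside, world axes, zero at the start; "ft_torque": the same for the moment, N m; "finger_gap": finger opening in m; "finger_force": force on a finger pad.
Only numpy, scipy, OpenCV 4.12 (cv2) and the standard library are available. Lean on these libraries where they do the work, as an engineer would, in place of code of your own. Each camera call takes 0.05 s, during which the arm holds its last target. There are 200 camera calls.

## Working session

There is one attempt and no reset: what is moved stays moved. The work goes in short steps, Python scripts to look and compute and a shell command to move; the robot and the scene stay as the last step left them, time stands still between calls to the robot, and variables do not carry over. Pictures are saved under pics/ and viewed, at most 14 in all, crops included, and the job is handed in when it is done.

```bash
ls; mkdir -p pics
python3 - <<'E'
from workcell import observe, optics, job
import cv2
for n in ("top","side"):
    cv2.imwrite(f"pics/{n}0.png",optics.grab_frame(n)); print(n,optics.calibration(n))
s=observe();print(s)
E
```

```text
pics
top {'vertical_fov': 57.90297491634091, 'cx': 254.3173703430153, 'cy': 195.8364847450912, 'k1': -0.02357719506314403, 'extrinsics': array([[-0.01418837, -0.99987478, -0.00700814, -0.04919167],
       [-0.9831787 ,  0.01522716, -0.18201037,  0.53972842],
       [ 0.1820943 ,  0.00430782, -0.98327164,  0.89470683],
       [ 0.        ,  0.        ,  0.        ,  1.        ]])}
side {'vertical_fov': 42.57092786644714, 'cx': 244.09302004837542, 'cy': 186.94146013548826, 'k1': 0.07045362148648056, 'extrinsics': array([[ 0.99786128, -0.06439125, -0.01125289, -0.57379677],
       [-0.05407792, -0.71649394, -0.69549408,  0.02268861],
       [ 0.03672111,  0.69461514, -0.71844371,  1.45954523],
       [ 0.        ,  0.        ,  0.        ,  1.        ]])}
{'time': 0.1, 'joint_pos': array([-1.32619994e+00,  3.26819710e-01, -1.93491117e-01,  1.05198452e+00,
       -6.57261042e-06,  1.43657881e+00]), 'qvel': array([ 0.00049426, -0.00090888,  0.003099  , -0.00155039, -0.00042467,
       -0.00133618]), 'tau': array([ 1.21921297e-03, -4.44240439e+01,  2.63037694e+01,  7.83249910e-03,
        6.33972704e-06, -3.06060521e-06]), 'tool_pos': array([ 0.20328128, -0.51053059,  0.24960462]), 'eef_rot': array([-3.08393899e+00, -5.91206293e-01,  1.40128233e-04]), 'ft_force': array([-0.70874119, -0.57554862, -1.15281498]), 'ft_torque': array([ 0.0263443,  0.0161879, -0.0041563]), 'finger_force': 0.0, 'finger_gap': 0.08566866199179216}
```

View pics/top0.png

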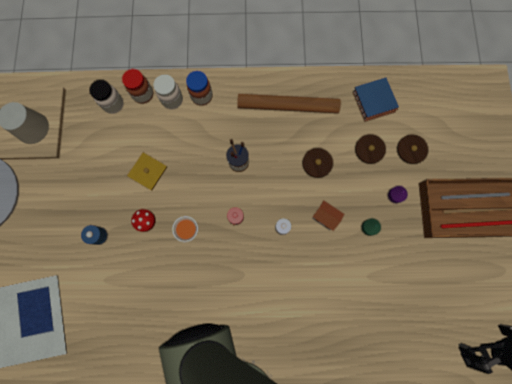

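View pics/side0.png

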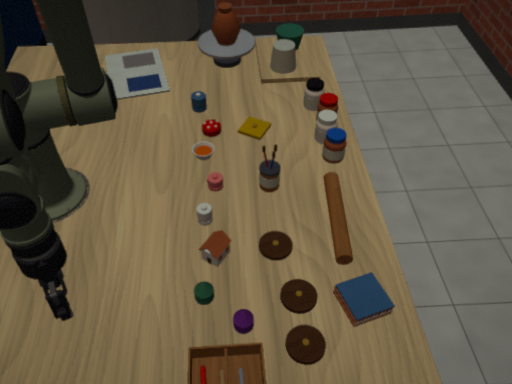

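Top view: body (93,235), cap (143,220), bowl (185,229), head (236,216), stem (284,227), house (328,215), green hat (371,227), purple decoy (398,194), square foot (147,171) and round feet (318,163), (370,149) and (412,149). The side view shows the same layout, with nothing hidden by the arm.

```bash
cat > h.py <<'E'
import numpy as np, cv2
from workcell import observe, optics
def ray(n,u,v):
    c=optics.calibration(n); f=192/np.tan(np.radians(c["vertical_fov"]/2))
    K=np.array([[f,0,c["cx"]],[0,f,c["cy"]],[0,0,1.]])
    p=cv2.undistortPoints(np.array([[[u,v]]],float),K,np.array([c["k1"],0,0,0.]))[0,0]
    E=c["extrinsics"]; R,t=E[:3,:3],E[:3,3]
    return -R.T@t, R.T@np.array([p[0],p[1],1])
def plane(n,u,v,z):
    o,d=ray(n,u,v); return o+d*(z-o[2])/d[2]
def tri(a,b):
    (o1,d1),(o2,d2)=ray("top",*a),ray("side",*b)
    s=np.linalg.lstsq(np.c_[d1,-d2],o2-o1,rcond=None)[0]
    p,q=o1+s[0]*d1,o2+s[1]*d2
    return (p+q)/2,np.linalg.norm(p-q)
def mask(im,hsv):
    h=cv2.cvtColor(im,cv2.COLOR_BGR2HSV); lo,hi=np.array(hsv[:3]),np.array(hsv[3:])
    if lo[0]<=hi[0]: return cv2.inRange(h,lo,hi)
    return cv2.inRange(h,np.array([0,*lo[1:]]),hi)|cv2.inRange(h,lo,np.array([180,*hi[1:]]))
def blob(im,hsv,near,r=22):
    m=mask(im,hsv); w=np.zeros_like(m); cv2.circle(w,near,r,255,-1); m&=w
    n,l,s,c=cv2.connectedComponentsWithStats(m)
    k=1+np.argmax(s[1:,4]); hull=cv2.convexHull(cv2.findContours((l==k).astype(np.uint8),0,1)[0][0])
    M=cv2.moments(hull); return (M["m10"]/M["m00"],M["m01"]/M["m00"]),s[k,:5],hull
# name: hsv, top px, side px, mid height
OBJ={"body":((95,60,30,125,255,255),(93,235),(199,101),.0275),
"head":((170,60,60,8,255,255),(236,216),(215,181),.02),
"hat":((65,60,20,90,255,255),(371,227),(204,293),.025),
"stem":((0,0,120,180,60,255),(284,227),(204,214),.027),
"cap":((170,120,60,8,255,255),(143,220),(211,128),.018),
"square":((22,150,60,32,255,255),(147,171),(255,127),.012),
"round1":((0,60,15,18,255,100),(318,163),(276,245),.012),
"round2":((0,60,15,18,255,100),(370,149),(298,296),.012),
"round3":((0,60,15,18,255,100),(412,149),(305,344),.012)}
E
python3 - <<'E'
from h import *
T,S=optics.grab_frame("top"),optics.grab_frame("side")
for k,(h,a,b,z) in OBJ.items():
    p,s1,_=blob(T,h,a);q,s2,_=blob(S,h,b)
    x,e=tri(p,q)
    print(k,np.round(p,1),s1[2:],np.round(q,1),s2[2:],"top",np.round(plane("top",*p,z)[:2],4),"side",np.round(plane("side",*q,z)[:2],4),"tri",np.round(x,4),round(e,4),round(np.hypot(*x[:2]),3))
for n,u,v,z in [("bowl",185,229,.03),("jar",237,155,.076),("house",328,215,.05)]: print(n,plane("top",u,v,z))
def up(im,c,r=40):
    return cv2.resize(im[max(0,c[1]-r):c[1]+r,max(0,c[0]-r):c[0]+r],(260,260),interpolation=1)
row=[]
for im,i in((T,1),(S,2)):
    row.append(np.hstack([up(im,OBJ[k][i]) for k in("cap","head","hat")]))
cv2.imwrite("pics/crops.png",np.vstack(row))
E
```

```text
body [ 93.3 234.9] [ 25  18 313] [198.5 101.2] [ 14  20 200] top [0.4406 0.3874] side [0.4407 0.39  ] tri [0.4407 0.3862 0.0302] 0.0005 0.586
head [235.  215.5] [ 17  18 225] [215.  181.1] [ 15  19 240] top [ 0.4897 -0.0025] side [ 0.4886 -0.0005] tri [ 0.489  -0.0027  0.0223] 0.0008 0.489
hat [370.8 226.7] [ 18  16 214] [203.6 292.7] [ 18  21 308] top [ 0.4524 -0.3759] side [ 0.4528 -0.3825] tri [ 0.4527 -0.3782  0.0182] 0.0006 0.59
stem [283.3 225.6] [ 17  16 208] [203.5 207.9] [ 16  11 127] top [ 0.459  -0.1353] side [ 0.4544 -0.1107] tri [ 0.4563 -0.1334  0.0523] 0.0005 0.475
cap [142.6 220.1] [ 24  23 361] [210.8 127.5] [ 19  17 208] top [0.4808 0.2554] side [0.4808 0.2536] tri [0.4809 0.256  0.0161] 0.0003 0.545
square [146.6 170.8] [ 38  36 727] [254.  126.8] [ 33  21 409] top [0.624  0.2523] side [0.6246 0.2534] tri [0.6241 0.2521 0.0129] 0.0007 0.673
round1 [317.2 162.5] [ 32  30 735] [275.  245.3] [ 35  30 780] top [ 0.6406 -0.2395] side [ 0.6412 -0.2439] tri [ 0.6418 -0.2404  0.0074] 0.0002 0.685
round2 [370.  148.7] [ 31  30 721] [298.3 295.9] [ 38  35 998] top [ 0.6798 -0.395 ] side [ 0.6809 -0.3995] tri [ 0.6815 -0.3966  0.0072] 0.0002 0.789
round3 [412.  148.8] [ 33  30 730] [305.  344.3] [  41   41 1257] top [ 0.6779 -0.5177] side [ 0.6782 -0.523 ] tri [ 0.6793 -0.5203  0.0066] 0.0006 0.856
bowl [0.45321012 0.13380264 0.03      ]
jar [ 0.64697151 -0.01209804  0.076     ]
house [ 0.48333666 -0.25461735  0.05      ]
```

```bash
python3 -m pendant '[[0,0,0.149,1.2,4.5,0,0],[0,0,0.149,1.2,4.5,0,0],[0,0,0.149,1.2,4.5,0,0],[0,0,0.149,1.2,4.5,0,0],[0,0,0.149,1.2,4.5,0,0],[0,0,0.149,1.2,4.5,0,0],[0,0,0.149,1.2,4.5,0,0],[0,0,0.149,1.2,4.5,0,0],[0,0,0,1.2,4.5,0,0],[0,0,0,1.2,4.5,0,0]]' 40
python3 -m pendant '[[0,0,0,1.2,4.5,0,0],[0,0,0,1.2,4.5,0,0],[0,0,0,1.2,4.5,0,0],[0,0,0,1.2,4.5,0,0],[0,0,0,1.2,4.5,0,0],[0,0,0,1.2,4.5,0,0],[0,0,0,1.2,4.5,0,0],[0,0,0,1.2,4.5,0,0],[0,0,0,1.2,4.2,0,0],[0,0,0,0.9,4.2,0,0]]'
```

```text
time: 1.2
tool_pos: [0.3235, -0.0593, 0.2505]
eef_rot: [2.222, 2.22, 0.001]
ft_force: [1.4, 0.0, 0.3]
finger_gap: 0.0849
finger_force: 0.0
time: 2.2
tool_pos: [0.4406, 0.3849, 0.2499]
eef_rot: [2.221, 2.222, -0.0]
ft_force: [1.1, 0.2, 0.5]
finger_gap: 0.0855
finger_force: 0.0
```

```bash
python3 -m pendant '[[0,0,0,0,0.2,-4,0],[0,0,0,0,0,-4,0],[0,0,0,0,0,-4,0],[0,0,0,0,0,-3.5,0],[0,0,0,0,0,-3,0],[0,0,0,0,0,-2,0],[0,0,0,0,0,-1,0],[0,0,0,0,0,0,0]]'
python3 -m pendant '[[0,0,0,0,0,0,255],[0,0,0,0,0,0,255],[0,0,0,0,0,0,255],[0,0,0,0,0,0,255],[0,0,0,0,0,0,255],[0,0,0,0,0,0,255],[0,0,0,0,0,0,255],[0,0,0,0,0,0,255]]' 40
python3 - <<'E'
from h import *
cv2.imwrite("pics/side1.png",cv2.resize(optics.grab_frame("side")[40:190,100:300],(800,600)))
E
```

```text
time: 3.0
tool_pos: [0.4395, 0.3843, 0.0339]
eef_rot: [-2.221, -2.221, 0.005]
ft_force: [-0.3, -0.1, -0.6]
finger_gap: 0.0851
finger_force: 0.0
time: 3.8
tool_pos: [0.4414, 0.3857, 0.0369]
eef_rot: [2.221, 2.221, 0.004]
ft_force: [-1.1, -0.5, 7.3]
finger_gap: 0.0511
finger_force: 42.1
```

View pics/side1.png

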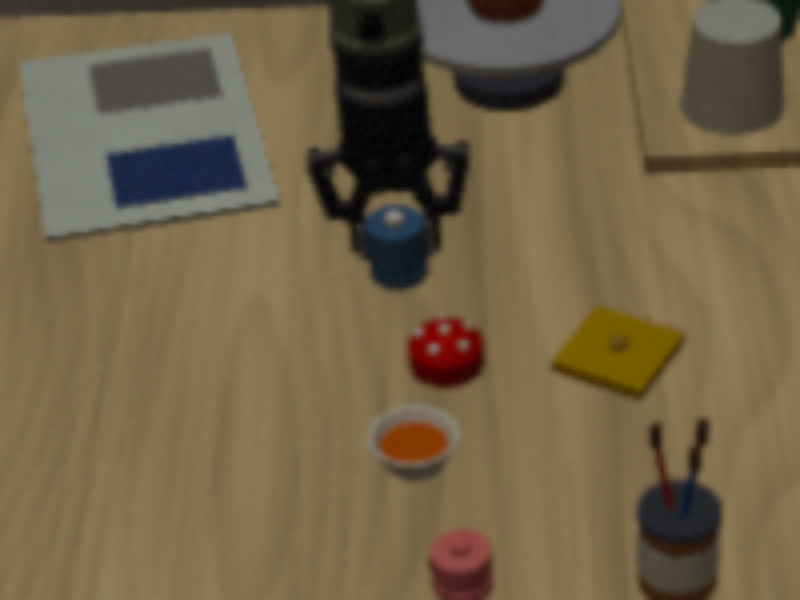

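The body is gripped (gap 51 mm) and the fingers sit around it with clear space on both sides. Next I lift and carry, and check the foot spigots from the first pictures.

```bash
python3 -m pendant '[[0,0,0,0,0,1,255],[0,0,0,0,0,3,255],[0,0,0,0,0,4.5,255],[0,0,0,0,0,4.5,255],[0,0,0,0,0,4.5,255],[0,0,0,0,0,4,255],[0,0,0,1.4,-4.4,0,255],[0,0,0,1.4,-4.4,0,255],[0,0,0,1.4,-4.5,0,255],[0,0,0,1.4,-4.5,0,255]]'
python3 -m pendant '[[0,0,0,1.4,-4.5,0,255],[0,0,0,1.4,-4.5,0,255],[0,0,0,1.4,-4.5,0,255],[0,0,0,1.4,-4.5,0,255],[0,0,0,1.4,-4.5,0,255],[0,0,0,1.4,-4.5,0,255],[0,0,0,1.4,-4.5,0,255],[0,0,0,1.4,-4.5,0,255],[0,0,0,1.6,-4.5,0,255],[0,0,0,1.6,-4.4,0,255]]'
python3 - <<'E'
from h import *
T,S=cv2.imread("pics/top0.png"),cv2.imread("pics/side0.png")
for k,hs in(("round1",(15,90,85,32,255,255)),("square",(10,40,20,30,190,150))):
    for n,im,i in(("top",T,1),("side",S,2)):
        u,v=[int(round(x)) for x in blob(im,OBJ[k][0],OBJ[k][i])[0]]
        try:
            p,s,_=blob(im,hs,(u,v),6); print(k,n,(u,v),np.round(p,1),s[2:],np.round(plane(n,*p,.02),4))
        except Exception as e: print(k,n,(u,v),"-",im[v-3:v+3,u-3:u+3].max(axis=(0,1)))
E
```

```text
time: 4.85
tool_pos: [0.4962, 0.2054, 0.251]
eef_rot: [2.22, 2.222, 0.001]
ft_force: [0.5, -0.4, -1.8]
finger_gap: 0.0512
finger_force: 42.3
time: 5.85
tool_pos: [0.6403, -0.2439, 0.2508]
eef_rot: [-2.222, -2.221, -0.0]
ft_force: [1.3, 0.7, -1.7]
finger_gap: 0.0512
finger_force: 42.3
round1 top (317, 163) [318.  161.1] [ 5  5 19] [ 0.6424 -0.2405  0.02  ]
round1 side (275, 245) [275.1 242.4] [ 5  4 15] [ 0.6416 -0.2405  0.02  ]
square top (147, 171) [145.6 170. ] [ 8  9 42] [0.6244 0.2527 0.02  ]
square side (254, 127) - [ 23  95 120]
```

```bash
python3 -m pendant '[[0,0,0,0.2,0.25,-4,255],[0,0,0,0,0,-4,255],[0,0,0,0,0,-4,255],[0,0,0,0,0,-3,255],[0,0,0,0,0,-2,255],[0,0,0,0,0,-1,255],[0,0,0,0,0,-0.6,255],[0,0,0,0,0,-0.5,255],[0,0,0,0,0,-0.4,255],[0,0,0,0,0,0,255]]'
python3 - <<'E'
from h import *
S=optics.grab_frame("side")
p,s,_=blob(S,OBJ["body"][0],(275,235),40);print(p,s)
cv2.imwrite("pics/side2.png",cv2.resize(S[180:280,210:340],(780,600)))
E
```

```text
time: 6.85
tool_pos: [0.6426, -0.2396, 0.0557]
eef_rot: [2.221, 2.221, 0.0]
ft_force: [-1.6, 1.2, -1.1]
finger_gap: 0.051
finger_force: 42.4
(276.13866967305523, 235.2630590003758) [266 222  21  28 421]
```

View pics/side2.png

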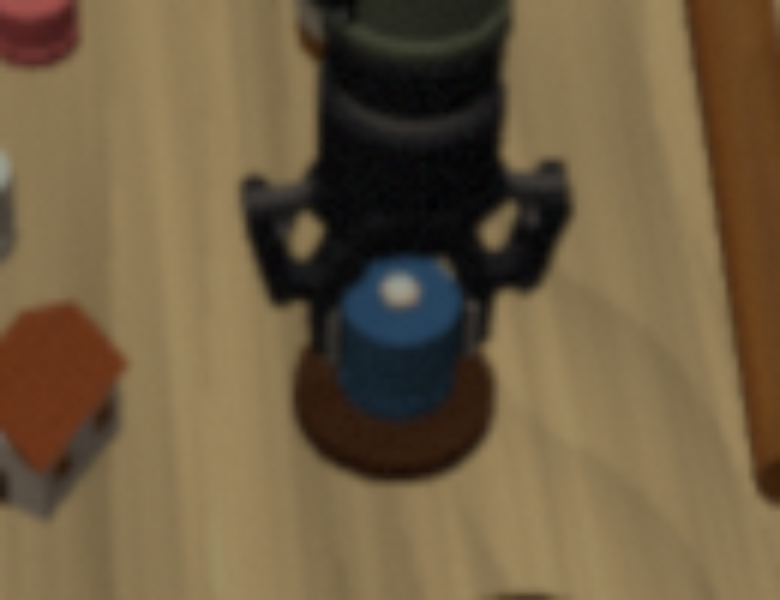

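The body stands centred over the foot, about 6 mm above its seat, with the spigot at about (277,228). I'll lower it, check the force, then release.

```bash
python3 -m pendant '[[0,0,0,-0.1,0,-0.2,255],[0,0,0,0,0,-0.2,255],[0,0,0,0,0,-0.15,255],[0,0,0,0,0,-0.1,255],[0,0,0,0,0,0,255]]'
```

```text
time: 7.4
tool_pos: [0.6415, -0.2397, 0.0509]
eef_rot: [2.221, 2.221, 0.0]
ft_force: [-4.8, 1.1, 10.1]
finger_gap: 0.051
finger_force: 43.5
```

```bash
python3 -m pendant '[[0,0,0,0,0,0,0],[0,0,0,0,0,0,0],[0,0,0,0,0,0,0],[0,0,0,0,0,0,0],[0,0,0,0,0,0,0],[0,0,0,0,0,0,0],[0,0,0,0,0,2,0],[0,0,0,0,0,4.5,0],[0,0,0,0,0,4.5,0],[0,0,0,0,0,4.5,0]]'
python3 -m pendant '[[0,0,0,0,0,4.5,0],[0,0,0,-2.5,3.95,0,0],[0,0,0,-2.5,3.95,0,0],[0,0,0,-2.5,3.95,0,0],[0,0,0,-2.5,3.95,0,0],[0,0,0,-2.5,3.95,0,0],[0,0,0,-2.7,3.95,0,0],[0,0,0,0,0,0,0],[0,0,0,0,0,0,0]]'
python3 - <<'E'
from h import *
S,T=optics.grab_frame("side"),optics.grab_frame("top")
p,s,_=blob(S,OBJ["body"][0],(275,235),25);print(p,s,plane("side",*p,.0415))
p,s,_=blob(T,OBJ["body"][0],(316,170),25);print(p,s,plane("top",*p,.0415))
cv2.imwrite("pics/side3.png",cv2.resize(np.hstack([S[150:280,190:320],T[110:240,250:380]]),(800,400)))
E
```

```text
time: 8.4
tool_pos: [0.6411, -0.2394, 0.2052]
eef_rot: [-2.221, -2.221, 0.0]
ft_force: [0.4, -0.8, -0.4]
finger_gap: 0.0853
finger_force: 0.0
time: 9.3
tool_pos: [0.4893, -0.0018, 0.2493]
eef_rot: [2.218, 2.223, 0.001]
ft_force: [-0.2, -0.1, 0.2]
finger_gap: 0.0854
finger_force: 0.0
(275.3844942935852, 236.81031090121996) [266 224  20  27 408] [ 0.64193143 -0.23871638  0.0415    ]
(319.7997903563941, 158.625786163522) [311 148  20  22 289] [ 0.64343136 -0.24186249  0.0415    ]
```

View pics/side3.png

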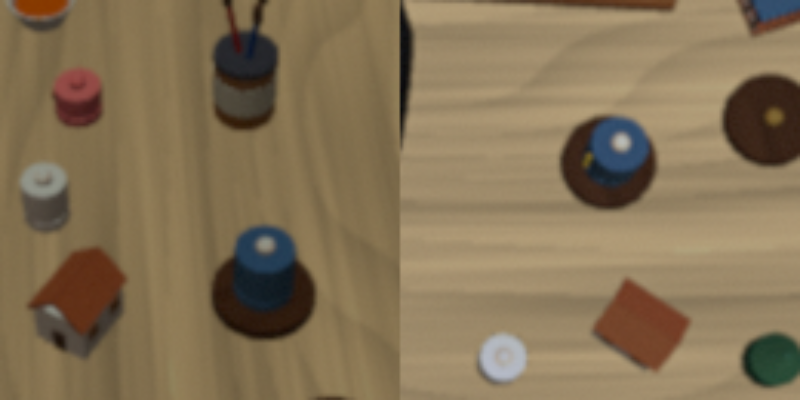

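The body is seated upright on the round foot, with its spigot centred at about (276,230) in the side view. Next is the head.

```bash
python3 -m pendant '[[0,0,0,0,0,-4,0],[0,0,0,0,0,-4.5,0],[0,0,0,0,0,-4.5,0],[0,0,0,0,0,-4,0],[0,0,0,0,0,-3,0],[0,0,0,0,0,-1.5,0],[0,0,0,0,0,-0.6,0],[0,0,0,0,0,0,0]]'
python3 -m pendant '[[0,0,0,0,0,0,255],[0,0,0,0,0,0,255],[0,0,0,0,0,0,255],[0,0,0,0,0,0,255],[0,0,0,0,0,0,255],[0,0,0,0,0,0,255],[0,0,0,0,0,0,255],[0,0,0,0,0,0,255]]' 40
```

```text
time: 10.2
tool_pos: [0.4896, -0.0034, 0.027]
eef_rot: [-2.222, -2.219, 0.001]
ft_force: [0.5, -0.1, -0.7]
finger_gap: 0.0853
finger_force: 0.0
time: 11.0
tool_pos: [0.4903, -0.0027, 0.029]
eef_rot: [2.22, 2.22, 0.002]
ft_force: [-1.0, -0.8, 4.9]
finger_gap: 0.0447
finger_force: 40.5
```

```bash
python3 -m pendant '[[0,0,0,0,0,1,255],[0,0,0,0,0,3,255],[0,0,0,0,0,4.5,255],[0,0,0,0,0,4.5,255],[0,0,0,0,0,4.5,255],[0,0,0,0,0,4.5,255],[0,0,0,2.5,-3.95,0,255],[0,0,0,2.5,-3.95,0,255],[0,0,0,2.5,-3.95,0,255],[0,0,0,2.5,-3.95,0,255]]'
python3 -m pendant '[[0,0,0,2.5,-3.95,0,255],[0,0,0,2.7,-4.05,0,255],[0,0,0,0,0,0,255],[0,0,0,0,0,-4,255],[0,0,0,0,0,-4,255],[0,0,0,0,0,-3,255],[0,0,0,0,0,-1.7,255],[0,0,0,0,0,-0.8,255],[0,0,0,0,0,-0.5,255],[0,0,0,0,0,0,255]]'
python3 - <<'E'
from h import *
S,T=optics.grab_frame("side"),optics.grab_frame("top")
p,s,_=blob(S,OBJ["head"][0],(275,220),25);print(p,s,plane("side",*p,.09))
cv2.imwrite("pics/side4.png",cv2.resize(np.hstack([S[180:280,220:320],T[110:210,270:370]]),(800,400)))
E
```

```text
time: 12.0
tool_pos: [0.5899, -0.1618, 0.2489]
eef_rot: [2.221, 2.221, 0.001]
ft_force: [0.3, 0.2, -0.3]
finger_gap: 0.0446
finger_force: 41.4
time: 13.0
tool_pos: [0.6415, -0.2404, 0.1084]
eef_rot: [2.221, 2.221, 0.0]
ft_force: [1.5, 0.3, -1.0]
finger_gap: 0.0447
finger_force: 41.5
(276.1132930513595, 222.46827794561935) [267 212  19  22 346] [ 0.64302377 -0.23073794  0.09      ]
```

View pics/side4.png

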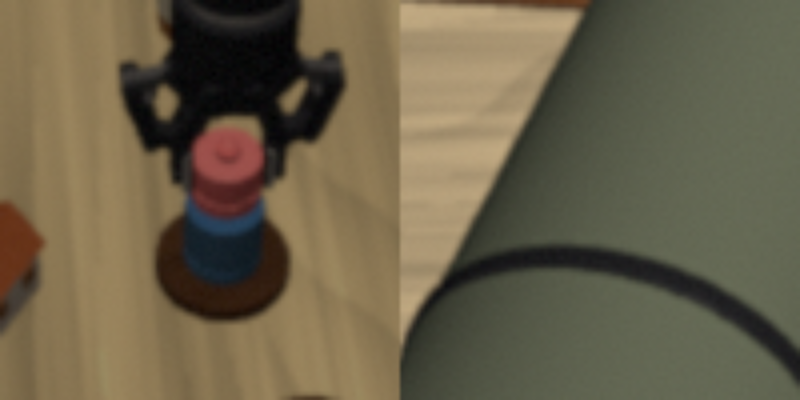

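The head is centred over the body, about 1 cm above its seat (spigot at about (277,218)). I'll lower it.

```bash
python3 -m pendant '[[0,0,0,0,0,-0.3,255],[0,0,0,0,0,-0.3,255],[0,0,0,0,0,-0.2,255],[0,0,0,0,0,-0.15,255],[0,0,0,0,0,-0.1,255],[0,0,0,0,0,0,255]]'
```

```text
time: 13.7
tool_pos: [0.6414, -0.2406, 0.0981]
eef_rot: [2.221, 2.221, -0.0]
ft_force: [-2.8, 1.7, 4.6]
finger_gap: 0.0445
finger_force: 41.9
```

```bash
python3 -m pendant '[[0,0,0,0,0,0,0],[0,0,0,0,0,0,0],[0,0,0,0,0,0,0],[0,0,0,0,0,0,0],[0,0,0,0,0,0,0],[0,0,0,0,0,0,0],[0,0,0,0,0,2,0],[0,0,0,0,0,4.5,0],[0,0,0,0,0,4.5,0],[0,0,0,0,0,4.2,0]]'
python3 -m pendant '[[0,0,0,-3.7,-2.75,0,0],[0,0,0,-3.7,-2.75,0,0],[0,0,0,-3.7,-2.75,0,0],[0,0,0,-3.7,-2.75,0,0],[0,0,0,-4,-2.75,0,0],[0,0,0,0,0,0,0],[0,0,0,0,0,0,0]]'
python3 - <<'E'
from h import *
S,T=optics.grab_frame("side"),optics.grab_frame("top")
for n,im,c in(("side",S,(275,228)),("top",T,(320,155))):
    p,s,_=blob(im,OBJ["head"][0],c,25);print(n,p,s,plane(n,*p,.09))
cv2.imwrite("pics/side5.png",cv2.resize(np.hstack([S[180:280,220:320],T[110:210,270:370]]),(800,400)))
E
```

```text
time: 14.7
tool_pos: [0.6413, -0.2405, 0.2512]
eef_rot: [2.221, 2.221, 0.0]
ft_force: [0.4, -0.0, 0.8]
finger_gap: 0.0855
finger_force: 0.0
time: 15.4
tool_pos: [0.4527, -0.3787, 0.2496]
eef_rot: [2.224, 2.218, 0.001]
ft_force: [0.0, -0.2, 1.0]
finger_gap: 0.0852
finger_force: 0.0
side (275.99261603375527, 225.44620253164558) [267 215  19  22 333] [ 0.64163898 -0.24048586  0.09      ]
top (322.6939163498099, 153.9087452471483) [314 145  19  19 281] [ 0.64201225 -0.2408514   0.09      ]
```

View pics/side5.png

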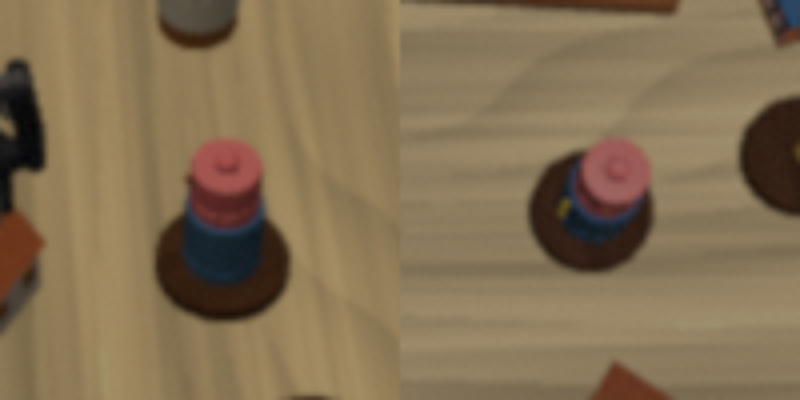

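The head is seated upright, and both views agree on (0.642, -0.241). Now the hat.

```bash
python3 -m pendant '[[0,0,0,0,0,-4,0],[0,0,0,0,0,-4.5,0],[0,0,0,0,0,-4.5,0],[0,0,0,0,0,-4.5,0],[0,0,0,0,0,-3,0],[0,0,0,0,0,-1.5,0],[0,0,0,0,0,-0.6,0],[0,0,0,0,0,0,0]]'
python3 -m pendant '[[0,0,0,0,0,0,255],[0,0,0,0,0,0,255],[0,0,0,0,0,0,255],[0,0,0,0,0,0,255],[0,0,0,0,0,0,255],[0,0,0,0,0,0,255],[0,0,0,0,0,0,255],[0,0,0,0,0,0,255]]' 40
```

```text
time: 16.3
tool_pos: [0.4541, -0.3769, 0.0225]
eef_rot: [-2.218, -2.223, -0.0]
ft_force: [0.3, -0.6, -0.0]
finger_gap: 0.0854
finger_force: 0.0
time: 17.1
tool_pos: [0.4542, -0.3787, 0.0248]
eef_rot: [2.22, 2.22, 0.0]
ft_force: [-0.8, 1.3, 6.0]
finger_gap: 0.0468
finger_force: 41.1
```

```bash
python3 -m pendant '[[0,0,0,0,0,1.1,255],[0,0,0,0,0,3.5,255],[0,0,0,0,0,4.5,255],[0,0,0,0,0,4.5,255],[0,0,0,0,0,4.5,255],[0,0,0,0,0,4.5,255],[0,0,0,3.7,2.75,0,255],[0,0,0,3.7,2.75,0,255],[0,0,0,3.7,2.75,0,255],[0,0,0,3.7,2.75,0,255]]'
python3 -m pendant '[[0,0,0,4,2.75,0,255],[0,0,0,0,0,0,255],[0,0,0,0,0,-3,255],[0,0,0,0,0,-3,255],[0,0,0,0,0,-2,255],[0,0,0,0,0,-1.5,255],[0,0,0,0,0,-0.8,255],[0,0,0,0,0,-0.5,255],[0,0,0,0,0,0,255]]'
python3 - <<'E'
from h import *
S=optics.grab_frame("side")
p,s,_=blob(S,OBJ["hat"][0],(275,213),25);print(p,s,plane("side",*p,.138))
E
```

```text
time: 18.1
tool_pos: [0.6023, -0.267, 0.2503]
eef_rot: [2.222, 2.22, -0.0]
ft_force: [0.6, -0.1, -0.6]
finger_gap: 0.0462
finger_force: 41.5
time: 19.0
tool_pos: [0.6411, -0.2408, 0.1413]
eef_rot: [-2.222, -2.221, 0.0]
ft_force: [0.0, 0.1, -0.9]
finger_gap: 0.0469
finger_force: 41.6
(276.3618568232662, 213.08780760626396) [267 203  20  21 312] [ 0.64084952 -0.24070805  0.138     ]
```

```bash
python3 -m pendant '[[0,0,0,0,0,-0.3,255],[0,0,0,0,0,-0.3,255],[0,0,0,0,0,-0.2,255],[0,0,0,0,0,-0.15,255],[0,0,0,0,0,-0.1,255],[0,0,0,0,0,0,255]]'
```

```text
time: 19.65
tool_pos: [0.6415, -0.2406, 0.1319]
eef_rot: [2.221, 2.221, 0.0]
ft_force: [-2.3, 0.8, 5.3]
finger_gap: 0.0468
finger_force: 42.2
```

```bash
python3 -m pendant '[[0,0,0,0,0,0,0],[0,0,0,0,0,0,0],[0,0,0,0,0,0,0],[0,0,0,0,0,0,0],[0,0,0,0,0,0,0],[0,0,0,0,0,0,0],[0,0,0,0,0,2,0],[0,0,0,0,0,4.5,0],[0,0,0,0,0,4.5,0],[0,0,0,0,0,1,0]]'
python3 -m pendant '[[0,0,0,-3.7,2.15,0,0],[0,0,0,-3.7,2.15,0,0],[0,0,0,-3.7,2.15,0,0],[0,0,0,-3.7,2.15,0,0],[0,0,0,-3.7,2.15,0,0],[0,0,0,0,0,0,0],[0,0,0,0,0,0,0]]'
python3 - <<'E'
from h import *
S,T=optics.grab_frame("side"),optics.grab_frame("top")
for n,im,c in(("side",S,(275,215)),("top",T,(324,148))):
    p,s,_=blob(im,OBJ["hat"][0],c,25);print(n,p,s,plane(n,*p,.126))
cv2.imwrite("pics/side6.png",cv2.resize(np.hstack([S[180:280,190:290],T[130:230,270:370]]),(800,400)))
E
```

```text
time: 20.65
tool_pos: [0.6438, -0.2417, 0.2573]
eef_rot: [2.215, 2.215, 0.005]
ft_force: [0.8, -0.1, -0.2]
finger_gap: 0.0854
finger_force: 0.0
time: 21.35
tool_pos: [0.4561, -0.1327, 0.2511]
eef_rot: [2.22, 2.221, 0.001]
ft_force: [0.6, -0.2, 0.7]
finger_gap: 0.0854
finger_force: 0.0
side (276.6792215944758, 215.9139987445072) [269 205  17  22 280] [ 0.64218498 -0.23965984  0.126     ]Traceback (most recent call last):
  File "<stdin>", line 4, in <module>
  File "h.py", line 23, in blob
    k=1+np.argmax(s[1:,4]); hull=cv2.convexHull(cv2.findContours((l==k).astype(np.uint8),0,1)[0][0])
        ~~~~~~~~~^^^^^^^^^
    return _wrapfunc(a, 'argmax', axis=axis, out=out, **kwds)
    return bound(*args, **kwds)
ValueError: attempt to get argmax of an empty sequence
```

The arm hides the hat from the top camera, but the side view puts it on the stack axis at the seated height. Next is the stem.

```bash
python3 -m pendant '[[0,0,0,0,-0.05,-4,0],[0,0,0,0,0,-4.5,0],[0,0,0,0,0,-4.5,0],[0,0,0,0,0,-4,0],[0,0,0,0,0,-3,0],[0,0,0,0,0,-1.5,0],[0,0,0,0,0,-0.4,0],[0,0,0,0,0,0,0]]'
python3 -m pendant '[[0,0,0,0,0,0,255],[0,0,0,0,0,0,255],[0,0,0,0,0,0,255],[0,0,0,0,0,0,255],[0,0,0,0,0,0,255],[0,0,0,0,0,0,255],[0,0,0,0,0,0,255],[0,0,0,0,0,0,255]]' 40
```

```text
time: 22.25
tool_pos: [0.457, -0.134, 0.0311]
eef_rot: [-2.221, -2.221, 0.0]
ft_force: [-0.0, 0.8, 0.8]
finger_gap: 0.0851
finger_force: 0.0
time: 23.05
tool_pos: [0.4571, -0.1339, 0.0328]
eef_rot: [2.22, 2.22, 0.001]
ft_force: [-0.8, 0.4, 5.6]
finger_gap: 0.041
finger_force: 40.0
```

```bash
python3 -m pendant '[[0,0,0,0,0,1,255],[0,0,0,0,0,3.5,255],[0,0,0,0,0,4.4,255],[0,0,0,0,0,4.5,255],[0,0,0,0,0,4.5,255],[0,0,0,0,0,4,255],[0,0,0,1.86,4.3,0,255],[0,0,0,1.86,4.3,0,255],[0,0,0,1.86,4.3,0,255],[0,0,0,1.86,4.3,0,255]]'
python3 -m pendant '[[0,0,0,1.86,4.3,0,255],[0,0,0,1.86,4.3,0,255],[0,0,0,1.86,4.3,0,255],[0,0,0,1.86,4.3,0,255],[0,0,0,1.86,4.25,0,255],[0,0,0,0,0,0,255]]'
python3 -m pendant '[[0,0,0,0,0,-4,255],[0,0,0,0,0,-4,255],[0,0,0,0,0,-4,255],[0,0,0,0,0,-3,255],[0,0,0,0,0,-2.2,255],[0,0,0,0,0,-1.2,255],[0,0,0,0,0,-0.6,255],[0,0,0,0,0,-0.4,255],[0,0,0,0,0,0,255]]'
python3 - <<'E'
from h import *
S=optics.grab_frame("side")
cv2.imwrite("pics/side7.png",cv2.resize(S[80:155,205:305],(800,600)))
E
```

```text
time: 24.05
tool_pos: [0.531, 0.0401, 0.2518]
eef_rot: [2.221, 2.22, 0.001]
ft_force: [0.7, -0.2, -0.9]
finger_gap: 0.0412
finger_force: 40.8
time: 24.65
tool_pos: [0.6244, 0.2582, 0.2501]
eef_rot: [-2.214, -2.227, -0.002]
ft_force: [0.5, 0.3, -0.6]
finger_gap: 0.041
finger_force: 41.0
time: 25.55
tool_pos: [0.6243, 0.253, 0.0576]
eef_rot: [2.221, 2.221, 0.002]
ft_force: [-0.2, -0.4, -1.4]
finger_gap: 0.041
finger_force: 41.0
```

View pics/side7.png

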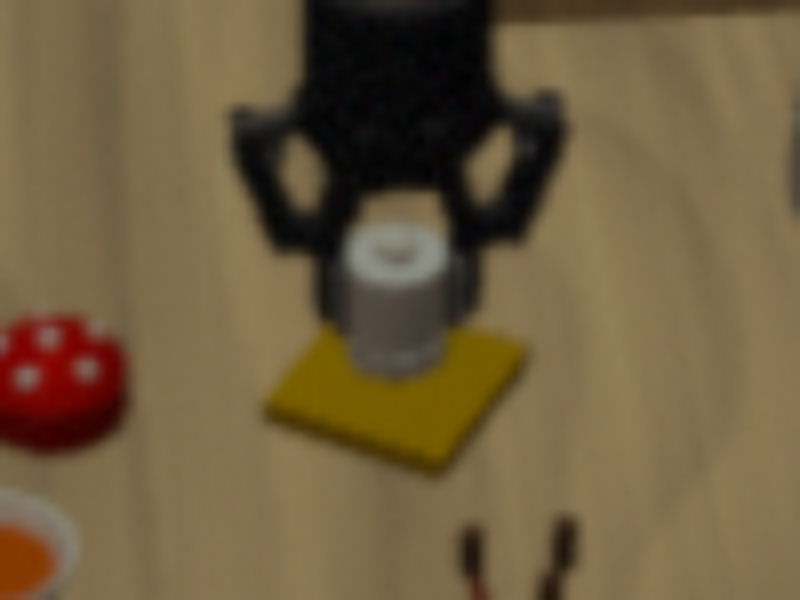

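The stem is upright and centred over the yellow tile, about 1 cm above its seat (stem top at about (255,112)).

```bash
python3 -m pendant '[[0,0,0,0,0,-0.3,255],[0,0,0,0,0,-0.3,255],[0,0,0,0,0,-0.3,255],[0,0,0,0,0,-0.15,255],[0,0,0,0,0,-0.1,255],[0,0,0,0,0,0,255]]'
```

```text
time: 26.2
tool_pos: [0.6238, 0.253, 0.0469]
eef_rot: [2.221, 2.221, 0.001]
ft_force: [-3.7, -1.9, 10.1]
finger_gap: 0.0411
finger_force: 42.0
```

```bash
python3 -m pendant '[[0,0,0,0,0,0,0],[0,0,0,0,0,0,0],[0,0,0,0,0,0,0],[0,0,0,0,0,0,0],[0,0,0,0,0,0,0],[0,0,0,0,0,0,0],[0,0,0,0,0,2,0],[0,0,0,0,0,4.5,0],[0,0,0,0,0,4.5,0],[0,0,0,0,0,4.5,0]]'
python3 -m pendant '[[0,0,0,0,0,4.5,0],[0,0,0,-3.5,0.1,0,0],[0,0,0,-3.5,0.1,0,0],[0,0,0,-3.5,0.1,0,0],[0,0,0,-3.7,0,0,0],[0,0,0,0,0,0,0],[0,0,0,0,0,0,0]]'
python3 - <<'E'
from h import *
S,T=optics.grab_frame("side"),optics.grab_frame("top")
for n,im,c in(("side",S,(255,118)),("top",T,(144,166))):
    try:
        p,s,_=blob(im,OBJ["stem"][0],c,14);print(n,p,s,plane(n,*p,.066))
    except Exception: print(n,"hidden")
p,s,_=blob(S,OBJ["cap"][0],(211,128));print(p,plane("side",*p,.0165))
cv2.imwrite("pics/side8.png",cv2.resize(np.hstack([S[80:155,205:305],T[125:200,95:195]]),(800,300)))
E
```

```text
time: 27.2
tool_pos: [0.6235, 0.2529, 0.2017]
eef_rot: [-2.221, -2.221, 0.001]
ft_force: [0.6, 0.5, -0.3]
finger_gap: 0.0853
finger_force: 0.0
time: 27.9
tool_pos: [0.4816, 0.2562, 0.2458]
eef_rot: [2.22, 2.222, 0.002]
ft_force: [0.5, 0.4, 0.2]
finger_gap: 0.0854
finger_force: 0.0
side (254.0594315245478, 113.59689922480621) [248 110  13   8  68] [0.62482802 0.2547502  0.066     ]
top (140.11213991769546, 165.96913580246914) [133 159  15  15 179] [0.62355837 0.25316058 0.066     ]
(210.66593245227605, 127.22246696035242) [0.48021191 0.25704988 0.0165    ]
```

View pics/side8.png

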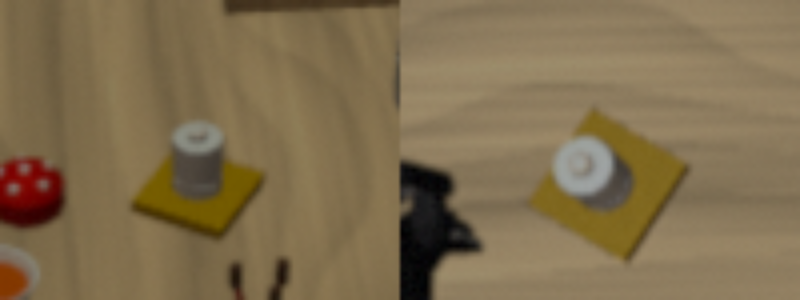

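The stem stands upright on the yellow tile at (0.624, 0.253). The cap is last, gripped low.

```bash
python3 -m pendant '[[0,0,0,0,0,-4,0],[0,0,0,0,0,-4.5,0],[0,0,0,0,0,-4.5,0],[0,0,0,0,0,-4,0],[0,0,0,0,0,-3,0],[0,0,0,0,0,-1.5,0],[0,0,0,0,0,-0.8,0],[0,0,0,0,0,-0.4,0],[0,0,0,0,0,0,0]]'
python3 -m pendant '[[0,0,0,0,0,0,255],[0,0,0,0,0,0,255],[0,0,0,0,0,0,255],[0,0,0,0,0,0,255],[0,0,0,0,0,0,255],[0,0,0,0,0,0,255],[0,0,0,0,0,0,255]]' 40
```

```text
time: 28.9
tool_pos: [0.4826, 0.256, 0.0183]
eef_rot: [2.222, 2.221, 0.001]
ft_force: [0.2, -0.5, 0.5]
finger_gap: 0.0852
finger_force: 0.0
time: 29.6
tool_pos: [0.4826, 0.2563, 0.0197]
eef_rot: [2.221, 2.221, 0.003]
ft_force: [-0.7, -1.0, 6.3]
finger_gap: 0.0627
finger_force: 43.6
```

```bash
python3 -m pendant '[[0,0,0,0,0,1,255],[0,0,0,0,0,3.5,255],[0,0,0,0,0,4.5,255],[0,0,0,0,0,4.5,255],[0,0,0,0,0,4.5,255],[0,0,0,0,0,4.5,255],[0,0,0,0,0,0.5,255],[0,0,0,3.5,-0.1,0,255],[0,0,0,3.5,-0.1,0,255],[0,0,0,3.5,-0.1,0,255]]'
python3 -m pendant '[[0,0,0,3.65,0,0,255],[0,0,0,0,0,0,255],[0,0,0,0,0,-4,255],[0,0,0,0,0,-4,255],[0,0,0,0,0,-3.5,255],[0,0,0,0,0,-2,255],[0,0,0,0,0,-1.2,255],[0,0,0,0,0,-0.6,255],[0,0,0,0,0,0,255]]'
python3 - <<'E'
from h import *
S=optics.grab_frame("side")
p,s,_=blob(S,OBJ["cap"][0],(254,108),25);print(p,s,plane("side",*p,.091))
cv2.imwrite("pics/side9.png",cv2.resize(S[70:145,205:305],(800,600)))
E
```

```text
time: 30.6
tool_pos: [0.5874, 0.2529, 0.2484]
eef_rot: [-2.221, -2.222, 0.0]
ft_force: [0.1, 0.2, -0.4]
finger_gap: 0.0624
finger_force: 44.9
time: 31.5
tool_pos: [0.623, 0.253, 0.0952]
eef_rot: [-2.221, -2.221, 0.001]
ft_force: [0.0, -0.0, -1.5]
finger_gap: 0.0623
finger_force: 45.0
(253.03024054982816, 107.17457044673539) [244  99  20  18 224] [0.62150411 0.25602933 0.091     ]
```

View pics/side9.png

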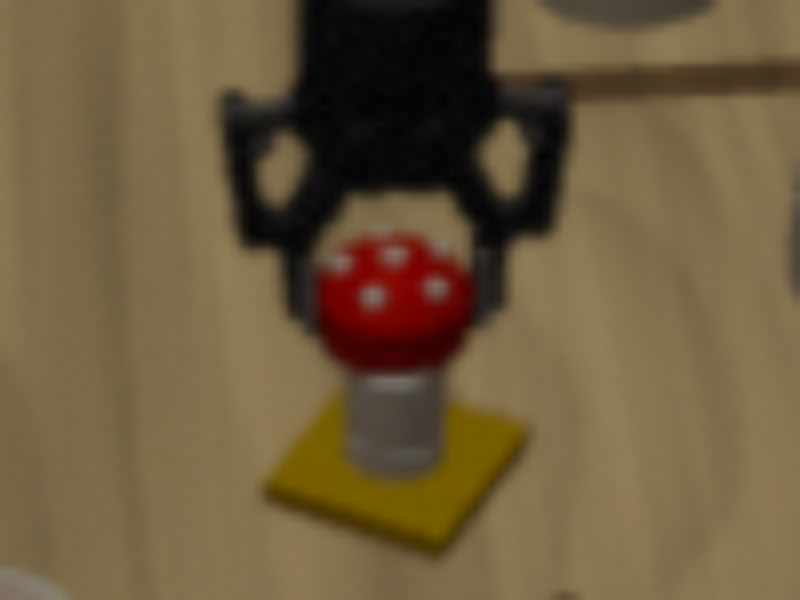

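The cap is level over the stem, about 1 cm above its seat, with its centre column (254) in line with the stem. I'll lower it.

```bash
python3 -m pendant '[[0,0,0,0.1,0,-0.3,255],[0,0,0,0,0,-0.3,255],[0,0,0,0,0,-0.25,255],[0,0,0,0,0,-0.2,255],[0,0,0,0,0,-0.15,255],[0,0,0,0,0,0,255]]'
```

```text
time: 32.15
tool_pos: [0.6243, 0.253, 0.0837]
eef_rot: [2.221, 2.221, 0.0]
ft_force: [-0.4, -0.8, 1.5]
finger_gap: 0.0627
finger_force: 45.3
```

```bash
python3 -m pendant '[[0,0,0,0,0,-0.1,255],[0,0,0,0,0,0,255]]'
```

```text
time: 32.35
tool_pos: [0.6243, 0.253, 0.0837]
eef_rot: [2.221, 2.221, 0.001]
ft_force: [-3.1, -0.9, 6.8]
finger_gap: 0.0623
finger_force: 46.0
```

Contact is firm and the height did not change, so the cap is seated. I'll release, rise, and move the arm back clear of both stacks to check them.

```bash
python3 -m pendant '[[0,0,0,0,0,0,0],[0,0,0,0,0,0,0],[0,0,0,0,0,0,0],[0,0,0,0,0,0,0],[0,0,0,0,0,0,0],[0,0,0,0,0,0,0],[0,0,0,0,0,2,0],[0,0,0,0,0,4.5,0],[0,0,0,0,0,4.5,0],[0,0,0,0,0,4.5,0]]'
python3 -m pendant '[[0,0,0,-4,-1,0,0],[0,0,0,-4,-1,0,0],[0,0,0,-4,-1,0,0],[0,0,0,-4,-1,0,0],[0,0,0,-4,-1,0,0],[0,0,0,0,0,0,0],[0,0,0,0,0,0,0],[0,0,0,0,0,0,0],[0,0,0,0,0,0,0]]'
python3 - <<'E'
from h import *
S,T=optics.grab_frame("side"),optics.grab_frame("top")
for k,z,a,b in(("cap",.0805,(140,164),(254,113)),("hat",.125,(326,147),(276,215)),("head",.09,(322,154),(276,228)),("body",.0415,(319,159),(275,237)),("stem",.039,(143,170),(254,125))):
    for n,im,c in(("top",T,a),("side",S,b)):
        try: p,s,_=blob(im,OBJ[k][0],c,20);print(k,n,np.round(p,1),s[2:],np.round(plane(n,*p,z),4))
        except Exception: print(k,n,"hidden")
cv2.imwrite("pics/end.png",np.vstack([cv2.resize(np.hstack([S[80:280,190:340],T[100:300,60:260],T[100:300,260:420]]),(800,313)),]))
E
```

```text
time: 33.35
tool_pos: [0.624, 0.2529, 0.2388]
eef_rot: [-2.221, -2.221, 0.001]
ft_force: [1.3, -0.5, -0.9]
finger_gap: 0.0852
finger_force: 0.0
time: 34.25
tool_pos: [0.4257, 0.2033, 0.2375]
eef_rot: [2.221, 2.221, 0.002]
ft_force: [0.0, -0.2, -0.4]
finger_gap: 0.0853
finger_force: 0.0
cap top [138.5 164.2] [ 24  23 374] [0.6245 0.2528 0.0805]
cap side [253.8 110.2] [ 19  18 219] [0.624  0.2539 0.0805]
hat top [324.8 150. ] [ 18  19 259] [ 0.6415 -0.2396  0.125 ]
hat side [276.5 215.9] [ 18  22 283] [ 0.6418 -0.2389  0.125 ]
head top [319.7 159.4] [14 10 44] [ 0.627  -0.2322  0.09  ]
head side [275.6 230.2] [ 18  12 144] [ 0.639  -0.2559  0.09  ]
body top [317.6 162.4] [18 18 99] [ 0.6326 -0.2352  0.0415]
body side [275.3 240.7] [ 20  18 232] [ 0.6403 -0.2515  0.0415]
stem top [135.9 161.9] [3 3 6] [0.6433 0.2751 0.039 ]
stem side hidden
```

View pics/end.png

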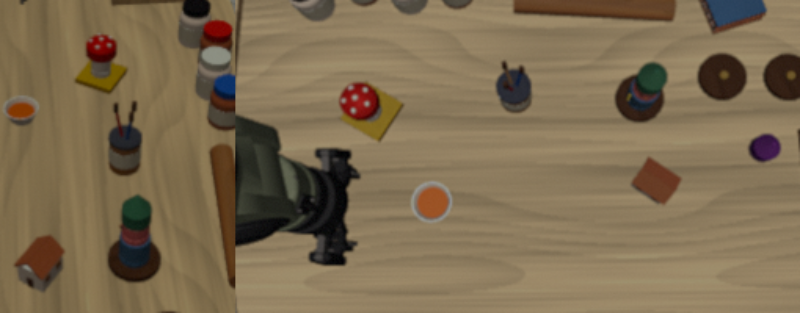

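Both ornaments stand complete and upright, and the cap and hat lie on their feet's axes to within 2 mm in both views. The jar, house and bowl have not moved.

```bash
python3 -c "
from workcell import job
print(job.hand_in())"
```

```text
the job is handed in; nothing more can be done
None
```

I assembled both ornaments and handed the job in at about 34 s: each part was set down and released, both stacks looked upright and centred in the last pictures, and the jar, house and bowl had not visibly moved; the hand-in returned no verdict.

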